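Stroke the tea caddy's flaps shut

ROBOT

A 6-joint arm with a two-finger parallel gripper is mounted at the origin on the work surface. World frame = base frame: x ahead of the robot, y to its left, z up, the work surface at z = 0. Lengths are in m, angles in rad, forces in N, time in s.
With the tool pointing down it reaches from about 0.35 to 0.775 m from the base axis. Payload 7.3 kg.
Tool frame: the origin (TCP) lies between the finger pads; the fingertips stand 14 mm ahead of it and the grasp point (between the pads) lies 5 mm behind it; z points along the fingers, y is the line along which they close (so a half turn about z gives the same grasp; the last joint's range is limited). The gripper opens to 92 mm and grips with 3 to 60 N. Pads are 19 mm wide; open, the fingers measure 130 mm over their backs; the gripper's body (75 mm by 190 mm) begins 47 mm behind the grasp point.
Start: joints at [1.017, 0.342, 1.524, -0, 1.275, -0.146], TCP at [0.208, 0.482, 0.241] pointing down, gripper open.
Joint ranges: [-2.53, 2.53], [-0.77, 2.02], [0.04, 2.7], [-1, 4.14], [0.28, 2.66], [-3.11, 3.11]. Speed limits (rad/s): [2.57, 2.57, 3.14, 3.14, 3.14, 3.14].

INTERFACE

Orientations are given as [roll, pitch, yaw] about the fixed x, y, z axes, in that order (R = Rz(yaw) Ry(pitch) Rx(roll)).
In Python, from cell import robot, eyes gives the robot as it stands. The module is installed in compiled form; this text tells all that it offers.
- The arm moves only by the shell command python3 -m handwheel 'ROWS' [FORCE]. ROWS is JSON, one flat list of numbers, 5 for each row, row after row: the shift along the world's x, y, z in mm, then the turn about the world's z in rad, then the opening, from 0 (shut) to 1 (fully open). In form: [x, y, z, spin, jaw, x, y, z, spin, jaw, ...]. A call has 1 to 8 rows; each row shifts and turns the commanded pose from where the row before left it; what a row does not reach is not made up. A row lasts 1/10 s, in which the tool goes at most 50 mm and 8.59 degrees, less where a joint would pass 70% of its speed; a pose out of reach is approached as far as the arm can. A call with a gripper value outside its range is refused whole. The fingers move at their own pace and stop on an object; FORCE is the grip in N (left out, the last holds). Time passes only in rows, so rows that do not move let the fingers close. It gives the time, the measured TCP pose, the force, the opening and the grip force at its end, in the units of the state.
- robot.observe(): the state, without advancing time (a new reading comes with each control period).
- eyes.read_camera(name): name is "side" or "top"; returns (picture, depth): 400x640x3 uint8, blue, green, red; 400x640 float32, m along the optical axis (not along the pixel's ray), 0 where there is no reading.
- eyes.calibration(name): a dict with "fx", "fy", "cx", "cy" (pixels), "world_to_cam" (4x4, takes a point from world to camera coordinates). Camera axes: x right, y down, z forward; pixel columns grow to the right and rows downward; lengths in m; the calibration is good to about 2 mm. A picture is of the moment at which its call begins. calibration takes no time and is no camera call.
- robot.hand_in(): hands the job in; it is judged then, once.
The state is a dict: "time": time; "qpos": joint angles; "qvel": joint speeds; "joint_efforts": joint torques, N m; "tool_pos": TCP position; "tool_rot": TCP orientation; "contact_force": force on the tool from outside, world axes, zero at the start; "torque": the same for the moment, N m; "opening": finger opening in m; "grip_force": force on a finger pad.
Only numpy, scipy, OpenCV 4.12 (cv2) and the standard library are available. Lean on these libraries where they do the work, as an engineer would, in place of code of your own. Each camera call takes 0.05 s, during which the arm holds its last target. There are 200 camera calls.

TASK

The five flap lids of the tea caddy have been left ajar: stroke lightly along the top of the row with the fingertips, from the carrying-handle end to the other end, so that the flaps go down flat one after the other in that order. Do not lift, tip or shove the caddy or press hard on it, and leave the jar, the can and the mug alone.

Things in the scene. Friction and masses are not known exactly. Their poses are not given: they have to be found in the camera images.
- caddy: Tea caddy: long low grey plastic box, 226 mm along its x, 70 mm wide (y), loose on rubber feet, 1.6 to 2.5 kg. Origin: centre of its underside, z up. Its one carrying handle, a U of 10 mm bar 45 mm above the worktop, sticks out 32 mm from the -x end. Five white flap lids lie in a row along x, flap 1 next to the handle; shut, they form one level top 70 mm above the worktop with 3 mm gaps.
- flap1 (a joint): Angle of flap 1 from the handle end, a plate 39 x 70 x 4 mm hinged across the box at caddy x = -105 mm, 66 mm high, reaching towards +x (away from the handle). 0 is shut flat; grows to 0.6 as the free edge lifts; starts at 0.22 to 0.5. No spring: it stays where it is left and yields to about 0.5 to 1 N pushed down on its outer half, more near the hinge.
- flap1_edge (a point): Middle of the free (+x) edge of flap 1, on its upper face: 70 mm above the worktop when shut, up to 20 mm higher when ajar.
- flap2 (a joint): Angle of flap 2 from the handle end, a plate 39 x 70 x 4 mm hinged across the box at caddy x = -63 mm, 66 mm high, reaching towards +x (away from the handle). 0 is shut flat; grows to 0.6 as the free edge lifts; starts at 0.22 to 0.5. No spring: it stays where it is left and yields to about 0.5 to 1 N pushed down on its outer half, more near the hinge.
- flap2_edge (a point): Middle of the free (+x) edge of flap 2, on its upper face: 70 mm above the worktop when shut, up to 20 mm higher when ajar.
- flap3 (a joint): Angle of flap 3 from the handle end, a plate 39 x 70 x 4 mm hinged across the box at caddy x = -21 mm, 66 mm high, reaching towards +x (away from the handle). 0 is shut flat; grows to 0.6 as the free edge lifts; starts at 0.22 to 0.5. No spring: it stays where it is left and yields to about 0.5 to 1 N pushed down on its outer half, more near the hinge.
- flap3_edge (a point): Middle of the free (+x) edge of flap 3, on its upper face: 70 mm above the worktop when shut, up to 20 mm higher when ajar.
- flap4 (a joint): Angle of flap 4 from the handle end, a plate 39 x 70 x 4 mm hinged across the box at caddy x = 21 mm, 66 mm high, reaching towards +x (away from the handle). 0 is shut flat; grows to 0.6 as the free edge lifts; starts at 0.22 to 0.5. No spring: it stays where it is left and yields to about 0.5 to 1 N pushed down on its outer half, more near the hinge.
- flap4_edge (a point): Middle of the free (+x) edge of flap 4, on its upper face: 70 mm above the worktop when shut, up to 20 mm higher when ajar.
- flap5 (a joint): Angle of flap 5 from the handle end, a plate 39 x 70 x 4 mm hinged across the box at caddy x = 63 mm, 66 mm high, reaching towards +x (away from the handle). 0 is shut flat; grows to 0.6 as the free edge lifts; starts at 0.22 to 0.5. No spring: it stays where it is left and yields to about 0.5 to 1 N pushed down on its outer half, more near the hinge.
- flap5_edge (a point): Middle of the free (+x) edge of flap 5, on its upper face: 70 mm above the worktop when shut, up to 20 mm higher when ajar.
- jar: Bystander: small jar with a steel cap, 44 mm wide, 90 mm high, standing loose beside the caddy. Origin: centre of its underside.
- can: Bystander: food can with a pale label, 66 mm wide, 100 mm high, standing loose on the other side of the caddy. Origin: centre of its underside.
- mug: Bystander: white mug, 76 mm wide, 85 mm high, standing loose beside the caddy. Origin: centre of its underside.

How it is judged:
By the outcome, as a careful person would: the job done as asked, in the order asked, and still so for the second after the job is handed in, with the robot touching nothing.
It also fails if it takes over 38 s, if anything falls off the work surface, if the arm or the gripper's body presses on something with over 40 N, if the wrist force passes 120 N, or if a joint passes its speed limit or range.

## Working session

There is one attempt and no reset: what is moved stays moved. The work goes in short steps, Python scripts to look and compute and a shell command to move; the robot and the scene stay as the last step left them, time stands still between calls to the robot, and variables do not carry over. Pictures are saved under pics/ and viewed, at most 10 in all, crops included, and the job is handed in when it is done.

```bash
mkdir -p pics; cat > h.py <<'E'
import numpy as np, cv2
from cell import robot, eyes
def cloud(name):
    im,d=eyes.read_camera(name); c=eyes.calibration(name)
    v,u=np.mgrid[:400,:640]
    p=np.stack([(u-c["cx"])/c["fx"]*d,(v-c["cy"])/c["fy"]*d,d],-1)
    T=np.linalg.inv(np.array(c["world_to_cam"]))
    return im,d,p@T[:3,:3].T+T[:3,3]
E
python3 - <<'E'
from h import *
for n in("top","side"):
    im,d,P=cloud(n); cv2.imwrite(f"pics/{n}0.png",im); np.savez(f"{n}0.npz",im=im,d=d,P=P)
    print(n,np.linalg.inv(np.array(eyes.calibration(n)["world_to_cam"])).round(3).tolist())
print(robot.observe())
E
```

```text
top [[-0.005, -0.983, 0.185, 0.421], [-1.0, 0.007, 0.015, 0.017], [-0.016, -0.185, -0.983, 0.796], [0.0, 0.0, 0.0, 1.0]]
side [[-0.941, -0.237, 0.241, 0.388], [-0.338, 0.625, -0.703, 0.467], [0.016, -0.743, -0.669, 0.491], [0.0, 0.0, 0.0, 1.0]]
{'time': 0.1, 'qpos': array([ 1.01701688e+00,  3.42639642e-01,  1.52487841e+00, -7.41493382e-06,
        1.27537500e+00, -1.46001168e-01]), 'qvel': array([-0.00158708, -0.00292165, -0.0014551 ,  0.00138841,  0.0005794 ,
        0.00028098]), 'joint_efforts': array([ 1.57420240e-03, -4.32005560e+01, -2.44693476e+01,  7.19637168e-02,
        5.27219230e-02, -6.05649188e-05]), 'tool_pos': array([0.20801288, 0.48168674, 0.24013643]), 'tool_rot': array([-3.14030506e+00, -1.82170286e-04,  2.73381642e+00]), 'contact_force': array([-0.15862428, -0.04616015,  0.30576513]), 'torque': array([-0.01256984,  0.00706768,  0.05361678]), 'grip_force': 0.0, 'opening': 0.09195545737439313}
```

View pics/top0.png

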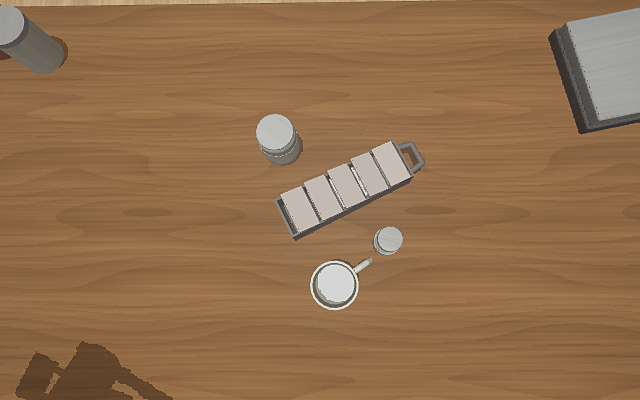

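View pics/side0.png

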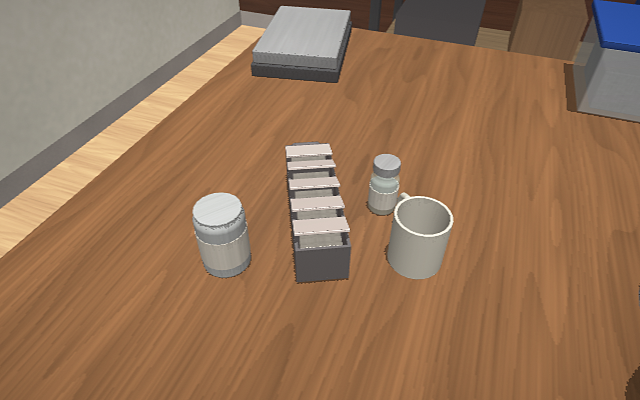

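The top view shows the caddy running from (287,218) to the handle at (412,158), with the can at (277,137), the jar at (388,240) and the mug at (335,285). The side view shows all five flaps ajar, their free edges towards the camera and the handle at the far end.

```bash
cat > m.py <<'E'
from h import *
def measure(im,P,poly,verbose=True):
    m=np.zeros((400,640),np.uint8); cv2.fillPoly(m,[np.array(poly)],1)
    hsv=cv2.cvtColor(im,cv2.COLOR_BGR2HSV)
    w=(m>0)&(im.min(-1)>150)&(P[...,2]>.055)&(P[...,2]<.11)
    n,lab,st,ce=cv2.connectedComponentsWithStats(w.astype(np.uint8),connectivity=4)
    for i in range(1,n):
        if st[i,4]<60: continue
        q=P[lab==i]; r=cv2.minAreaRect((q[:,:2]*1000).astype(np.float32))
        A=np.c_[q[:,:2]-q[:,:2].mean(0),np.ones(len(q))]; k=np.linalg.lstsq(A,q[:,2],rcond=None)[0]
        print(ce[i].round(),st[i,4],(q.mean(0)*1000).round(1),np.round(r[1],0),round(r[2],1),"tilt",round(np.hypot(k[0],k[1]),3),"dir",np.degrees(np.arctan2(k[1],k[0])).round(1),"zmax",(np.percentile(q[:,2],[3,97])*1000).round(1))
    return w
E
python3 - <<'E'
from m import *
z=np.load("top0.npz"); measure(z["im"],z["P"],[(268,200),(390,135),(415,180),(295,245)])
P=z["P"]; m=np.zeros((400,640),np.uint8); cv2.fillPoly(m,[np.array([(265,200),(390,133),(405,130),(435,155),(420,190),(295,250)])],1)
b=(m>0)&(P[...,2]>.03)&(P[...,2]<.12); r=cv2.minAreaRect((P[b][:,:2]*1000).astype(np.float32)); print("all",r)
b2=b&(z["im"].max(-1)<140); 
h=b2&(np.mgrid[:400,:640][1]>408); print("handle",P[h].mean(0),np.median(P[h],0))
for n,(u,v,R) in dict(can=(277,132,14),jar=(388,238,10),mug=(335,285,24)).items():
    c=np.zeros((400,640),np.uint8); cv2.circle(c,(u,v),R,1,-1); q=P[c>0]; t=q[:,2].max(); q=q[q[:,2]>t-.012]; print(n,q.mean(0).round(3),np.ptp(q,0).round(3),t)
s=np.load("side0.npz"); print("side"); measure(s["im"],s["P"],[(280,140),(335,140),(358,285),(290,285)])
E
```

```text
[390. 163.] 886 [603.4 -69.9  74.3] [69. 38.] 27.2 tilt 0.238 dir 116.4 zmax [69.3 79.4]
[369. 173.] 824 [585.4 -34.2  78. ] [69. 36.] 26.4 tilt 0.447 dir 117.1 zmax [70.2 85.8]
[346. 185.] 877 [566.3   3.7  77.4] [69. 37.] 26.7 tilt 0.405 dir 116.6 zmax [69.6 84.7]
[323. 197.] 918 [547.2  41.5  76.7] [69. 37.] 26.8 tilt 0.361 dir 117.1 zmax [70.  83.5]
[300. 209.] 945 [528.2  79.   76.2] [69. 37.] 27.1 tilt 0.348 dir 117.2 zmax [69.7 82.9]
all ((572.3677978515625, -6.8569183349609375), (71.10478210449219, 257.6024475097656), 26.837764739990234)
handle [ 0.6145416  -0.11446478  0.05080251] [ 0.61319184 -0.11430632  0.04899494]
can [0.421 0.017 0.796] [0. 0. 0.] 0.7958076668490324
jar [ 0.479 -0.061  0.09 ] [0.031 0.031 0.007] 0.09322430107775959
mug [0.421 0.017 0.796] [0. 0. 0.] 0.7958076668490324
side
[308. 150.] 485 [601.9 -66.6  73.8] [69. 46.] 28.5 tilt 0.223 dir 118.5 zmax [69.  77.9]
[311. 164.] 368 [582.4 -27.8  79.2] [69. 39.] 25.8 tilt 0.411 dir 116.8 zmax [70.5 85. ]
[314. 183.] 497 [563.6   8.7  78.1] [69. 44.] 27.1 tilt 0.386 dir 116.5 zmax [70.2 84. ]
[317. 203.] 654 [544.9  45.9  77.1] [70. 40.] 25.3 tilt 0.344 dir 116.8 zmax [69.8 82.8]
[320. 226.] 840 [526.   83.1  76.4] [70. 40.] 26.7 tilt 0.318 dir 117.1 zmax [69.7 81.7]
```

```bash
python3 -m handwheel '[28,-38.8,0,-0.139,0,28,-38.8,0,-0.139,0,28,-38.8,0,-0.139,0,28,-38.8,0,-0.139,0,28,-38.8,0,-0.139,0,28,-38.8,0,0,0,28,-38.8,0,0,0,28,-38.8,0,0,0]' 5
python3 -m handwheel '[28,-38.8,0,0,0,28,-38.8,0,0,0,28,-38.8,-20,0,0,28,-38.8,-20,0,0,28,-38.8,-20,0,0,28,-38.8,-20,0,0,0,0,0,0,0,0,0,0,0,0]'
```

```text
time: 0.9
tool_pos: [0.4328, 0.1697, 0.2406]
tool_rot: [-3.141, -0.0, 2.039]
contact_force: [1.3, 1.0, 0.4]
opening: 0.0324
grip_force: 0.0
time: 1.7
tool_pos: [0.5957, -0.0564, 0.1621]
tool_rot: [-3.139, -0.002, 2.037]
contact_force: [0.0, -0.6, -0.0]
opening: 0.0005
grip_force: 0.0
```

```bash
python3 -m handwheel '[0,0,-15,0,0,0,0,-15,0,0,0,0,-15,0,0,0,0,-6,0,0,0,0,0,0,0,0,0,0,0,0,0,0,0,0,0]'; python3 -c "
from h import *
o=robot.observe();print(o['tool_pos'],o['contact_force'],o['opening'])
im,d,P=cloud('side');cv2.imwrite('pics/s1.png',im[60:320,150:500])"
```

```text
time: 2.4
tool_pos: [0.5967, -0.0555, 0.1138]
tool_rot: [3.14, 0.001, 2.039]
contact_force: [0.2, -0.5, -0.4]
opening: 0.0004
grip_force: 0.0
[ 0.59668202 -0.05546983  0.11375824] [ 0.24430581 -0.50266691 -0.43114397] 0.0003958177295407826
```

View pics/s1.png

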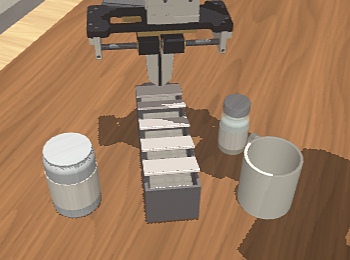

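The closed fingertips (crop 158,83) sit over flap 1, centred across the row. I'm now descending slowly onto its outer half.

```bash
python3 -m handwheel '[3,-5.9,-8,0,0,0,0,-8,0,0,0,0,-3,0,0,0,0,-3,0,0,0,0,-3,0,0,0,0,-2,0,0,0,0,-1,0,0,0,0,0,0,0]'
```

```text
time: 3.25
tool_pos: [0.5992, -0.0616, 0.0846]
tool_rot: [3.141, 0.0, 2.039]
contact_force: [-0.1, -0.9, -0.2]
opening: 0.0002
grip_force: 0.0
```

```bash
python3 -m handwheel '[0,0,-0.5,0,0,0,0,0,0,0]'; python3 -m handwheel '[0,0,-0.5,0,0,0,0,0,0,0]'; python3 - <<'E'
from m import *
im,d,P=cloud("side"); measure(im,P,[(280,140),(335,140),(358,285),(290,285)])
E
```

```text
time: 3.45
tool_pos: [0.5993, -0.0616, 0.0843]
tool_rot: [3.141, 0.0, 2.039]
contact_force: [0.3, 0.7, 1.0]
opening: 0.0003
grip_force: 0.2
time: 3.65
tool_pos: [0.5994, -0.0616, 0.0842]
tool_rot: [3.141, 0.001, 2.039]
contact_force: [-0.7, 0.1, 3.8]
opening: 0.0004
grip_force: 2.2
[315. 166.] 164 [572.7 -23.1  82.5] [71. 24.] 33.3 tilt 0.351 dir 117.9 zmax [77.4 85.4]
[310. 184.] 405 [567.4  13.4  79. ] [69. 44.] 27.3 tilt 0.385 dir 117.2 zmax [70.3 84.3]
[317. 203.] 673 [545.   46.1  77. ] [70. 42.] 29.1 tilt 0.348 dir 117.9 zmax [69.6 82.7]
[320. 226.] 860 [526.2  83.2  76.3] [69. 43.] 27.4 tilt 0.322 dir 117.9 zmax [69.4 81.9]
```

Flap 1 is flat with 3.8 N on the tips, at TCP z 84.2 mm, which matches the given 70 mm top. Next is flap 2, with a low wave forward.

```bash
python3 -m handwheel '[-2.4,4.7,3,0,0,-2.4,4.7,4,0,0,-2.4,4.7,3,0,0,-2.4,4.7,0,0,0,-2.4,4.7,-2.5,0,0,-2.4,4.7,-3,0,0,-2.4,4.7,-3,0,0,-2.4,4.7,-1,0,0]'; python3 -m handwheel '[0,0,0,0,0,0,0,0,0,0]'
```

```text
time: 4.5
tool_pos: [0.5804, -0.0242, 0.0842]
tool_rot: [3.141, 0.002, 2.039]
contact_force: [1.2, -4.2, 4.6]
opening: 0.0004
grip_force: 2.5
time: 4.7
tool_pos: [0.58, -0.0235, 0.0842]
tool_rot: [3.141, -0.001, 2.039]
contact_force: [0.3, 0.9, 2.6]
opening: 0.0006
grip_force: 1.4
```

```bash
python3 -m handwheel '[-2.7,5.4,3,0,0,-2.7,5.4,4,0,0,-2.7,5.4,3,0,0,-2.7,5.4,0,0,0,-2.7,5.3,-2.5,0,0,-2.7,5.3,-3,0,0,-2.1,4.2,-3,0,0,-0.5,1,-1.3,0,0]'; python3 -m handwheel '[0,0,0,0,0,0,0,0,0,0]'
```

```text
time: 5.5
tool_pos: [0.5607, 0.0139, 0.084]
tool_rot: [-3.141, -0.0, 2.039]
contact_force: [-2.5, -0.3, 9.2]
opening: 0.0006
grip_force: 4.6
time: 5.7
tool_pos: [0.5608, 0.0138, 0.0842]
tool_rot: [-3.141, -0.001, 2.039]
contact_force: [-0.8, 2.3, 2.9]
opening: 0.0005
grip_force: 1.4
```

```bash
python3 -m handwheel '[-2.7,5.4,3,0,0,-2.7,5.4,4,0,0,-2.7,5.4,3,0,0,-2.7,5.4,0,0,0,-2.7,5.3,-2.5,0,0,-2.7,5.3,-2.5,0,0,-2.1,4.2,-2.5,0,0,-0.5,1,-1,0,0]'; python3 -m handwheel '[0,0,-0.6,0,0,0,0,-0.5,0,0,0,0,0,0,0]'
```

```text
time: 6.5
tool_pos: [0.5418, 0.0514, 0.0853]
tool_rot: [-3.141, -0.0, 2.039]
contact_force: [0.2, -0.2, 0.9]
opening: 0.0007
grip_force: 0.2
time: 6.8
tool_pos: [0.5424, 0.0507, 0.0846]
tool_rot: [3.142, -0.0, 2.039]
contact_force: [-0.2, 0.3, -0.5]
opening: 0.0007
grip_force: 0.0
```

```bash
python3 -m handwheel '[-2.7,5.4,3,0,0,-2.7,5.4,4,0,0,-2.7,5.4,3,0,0,-2.7,5.4,0,0,0,-2.7,5.3,-2.5,0,0,-2.7,5.3,-2.5,0,0,-2.1,4.2,-2.5,0,0,-0.5,1,-1,0,0]'; python3 -m handwheel '[0,0,-0.6,0,0,0,0,-0.4,0,0,0,0,0,0,0]'
```

```text
time: 7.6
tool_pos: [0.5231, 0.0888, 0.0857]
tool_rot: [-3.141, -0.0, 2.039]
contact_force: [-0.0, -0.9, 0.2]
opening: 0.0005
grip_force: 0.2
time: 7.9
tool_pos: [0.5237, 0.0881, 0.0851]
tool_rot: [3.142, -0.0, 2.039]
contact_force: [0.2, -0.5, -0.4]
opening: 0.0
grip_force: 0.0
```

Flap 4 stopped about 0.4 mm short of the bottom and flap 5 about 0.9 mm short. I'll go back and finish 4 before 5, so the order holds.

```bash
python3 -m handwheel '[0,0,8,0,0,6.3,-12.5,4,0,0,6.3,-12.5,0,0,0,6.3,-12.5,0,0,0,0,0,-6,0,0,0,0,-5,0,0,0,0,-1,0,0,0,0,-0.5,0,0]'; python3 -m handwheel '[0,0,-0.4,0,0,0,0,0,0,0]';  python3 -m handwheel '[0,0,-0.4,0,0,0,0,0,0,0]'
```

```text
time: 8.7
tool_pos: [0.542, 0.051, 0.0843]
tool_rot: [-3.141, -0.001, 2.039]
contact_force: [0.2, 0.2, 1.3]
opening: 0.0003
grip_force: 0.5
time: 8.9
tool_pos: [0.5423, 0.0511, 0.0843]
tool_rot: [3.142, -0.0, 2.039]
contact_force: [0.2, 0.4, -0.4]
opening: 0.0007
grip_force: 0.0
time: 9.1
tool_pos: [0.5424, 0.0511, 0.0842]
tool_rot: [3.141, -0.0, 2.039]
contact_force: [-2.1, 0.4, 2.5]
opening: 0.0003
grip_force: 1.7
```

Flap 4 is now on its stop. Flap 5 next: a hop forward, then a gentle press.

```bash
python3 -m handwheel '[0,0,6,0,0,-6.3,12.5,0,0,0,-6.3,12.5,0,0,0,-6.3,12.5,0,0,0,0,0,-3,0,0,0,0,-2,0,0,0,0,-0.6,0,0,0,0,0,0,0]'; python3 -m handwheel '[0,0,-0.4,0,0,0,0,0,0,0]';  python3 -m handwheel '[0,0,-0.2,0,0,0,0,0,0,0]'
```

```text
time: 9.9
tool_pos: [0.5237, 0.0882, 0.0843]
tool_rot: [3.142, -0.0, 2.038]
contact_force: [-0.4, 0.3, 0.9]
opening: 0.0005
grip_force: 0.3
time: 10.1
tool_pos: [0.5238, 0.088, 0.0842]
tool_rot: [3.141, 0.0, 2.038]
contact_force: [-1.4, 0.7, 4.9]
opening: 0.0005
grip_force: 2.1
time: 10.3
tool_pos: [0.5238, 0.088, 0.0841]
tool_rot: [3.141, 0.0, 2.038]
contact_force: [-2.3, 1.5, 6.1]
opening: 0.0004
grip_force: 3.0
```

Seated. I'll lift clear and check.

```bash
python3 -m handwheel '[0,0,5,0,0,0,0,20,0,0,0,0,40,0,0,0,0,40,0,0,-20,35,30,0,0,-20,35,0,0,0,-20,35,0,0,0,-20,35,0,0,0]'; python3 -m handwheel '[-20,35,0,0,0,-20,35,0,0,0,-20,35,0,0,0,0,0,0,0,0,0,0,0,0,0]'
python3 - <<'E'
from m import *
im,d,P=cloud("top"); cv2.imwrite("pics/t2.png",im)
m=np.zeros((400,640),np.uint8); cv2.fillPoly(m,[np.array([(265,200),(390,133),(405,130),(435,155),(420,190),(295,250)])],1)
b=(m>0)&(P[...,2]>.03)&(P[...,2]<.12); print(cv2.minAreaRect((P[b][:,:2]*1000).astype(np.float32)))
c=np.array([565.1,7.4]); a=np.array([-.452,.892])
q=P*1000; s=(q[...,:2]-c)@a; l=(q[...,:2]-c)@np.array([-.892,-.452])
for h in(-105,-63,-21,21,63):
    k=(s>h+3)&(s<h+36)&(abs(l)<28)&(m>0)&(q[...,2]>50); print(h,k.sum(),q[k][:,2].mean().round(2),"tilt",np.polyfit(s[k],q[k][:,2],1)[0].round(4))
im,d,P=cloud("side"); cv2.imwrite("pics/s2.png",im[60:320,150:500])
E
```

```text
time: 11.1
tool_pos: [0.4431, 0.2288, 0.219]
tool_rot: [3.14, 0.001, 2.038]
contact_force: [-0.2, -0.2, -0.3]
opening: 0.0005
grip_force: 0.0
time: 11.6
tool_pos: [0.3835, 0.3332, 0.2185]
tool_rot: [3.141, 0.001, 2.041]
contact_force: [0.4, 0.4, 0.3]
opening: 0.0004
grip_force: 0.0
((572.422119140625, -6.9487457275390625), (71.05152130126953, 257.7190856933594), 26.770553588867188)
-105 654 69.93 tilt -0.0053
-63 658 70.0 tilt 0.002
-21 670 70.01 tilt 0.003
21 679 69.97 tilt -0.0003
63 683 70.01 tilt -0.0006
```

View pics/s2.png

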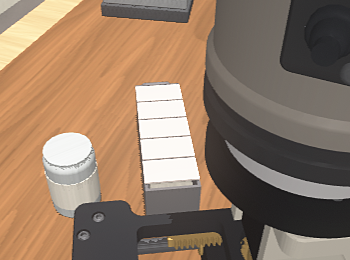

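All five flaps lie flat (crop 160,90 to 170,175) and the caddy has not moved. The arm is clear of everything.

```bash
python3 -c "
from cell import robot
print(robot.hand_in())"
```

```text
the job is handed in; nothing more can be done
None
```

All five flaps are shut flat, closed in order from the handle end (on 4 and 5 the tips first stopped under 1 mm short, so I went back and seated 4, then 5); the caddy did not move, the jar, can and mug were not touched, and the job was handed in at about 12 s.

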